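# Unlatch the ring clamp and hold its arm up

### The job

Two clamps stand on the marking bench, and only one has a sealing ring in its nest. On that one, pull the spring latch sideways with its black fin so that it lets go of the ball, lift the hold-down arm off the ball, and finish holding the arm in the gripper with its front end raised about a hand's breadth (9 cm) or more above the ball, so that a colleague can take the ring out. Keep the other clamp shut, leave the ring in its nest, and do not disturb the things lying about.

Things in the scene. Friction and masses are not known exactly. Their poses are not given: they have to be found in the camera images.
- fixtureA: ring clamp with the ring in its nest, to be opened; left or right of the other, yaw within 0.35. Dark steel base plate 240 x 130 x 12 mm, origin under its centre; x runs along its arm from the ball end (-x, nearest the robot) to the hinge (+x), y to its left, z up. Black nest disc, 62 mm diameter, at x = +10, top 22 mm up; ball stud at x = -85, ball 30 mm diameter, centre 58 mm up
- fixtureB: ring clamp with the empty nest, like the other, to be left shut. Dark steel base plate 240 x 130 x 12 mm, origin under its centre; x runs along its arm from the ball end (-x, nearest the robot) to the hinge (+x), y to its left, z up. Black nest disc, 62 mm diameter, at x = +10, top 22 mm up; ball stud at x = -85, ball 30 mm diameter, centre 58 mm up
- ring: plain steel sealing ring, 84 mm outside, 67 mm inside, 8 mm high, lying round the nest disc of fixtureA; origin at the centre of its underside, 12 mm above the table
- gripA (a point): middle of the upright black latch fin of fixtureA, straight above the ball, 108 mm above the table (arm down). Fin 12 mm thick (fixture y), 30 mm long (x), 86 to 124 mm above the table; moves with latch and arm; axes as the fixture's at rest. Can be pinched across its 12 mm from above; it then turns between the pads as the arm swings up, or the tool tilts with it
- hingeA (a point): point on the hinge axis of fixtureA's arm, in the arm's middle plane, 64 mm above the table; the axis runs along fixture y; the fin's middle point lies 185 mm towards fixture -x and 44 mm above it while the arm is down and the latch shut
- gripB (a point): middle of the upright black latch fin of fixtureB, straight above the ball, 108 mm above the table (arm down). Fin 12 mm thick (fixture y), 30 mm long (x), 86 to 124 mm above the table; moves with latch and arm; axes as the fixture's at rest. Can be pinched across its 12 mm from above; it then turns between the pads as the arm swings up, or the tool tilts with it
- armA (a joint): hold-down arm of fixtureA, rad: 0 = down on the ball, grows as the ball end swings up about fixture +y, stop 1.0; 0.5 lifts that end 90 mm. Bar 30 mm wide along fixture x, top 72 mm up, cross bar 89 mm with two feet over the nest, dark coupler housing 46 x 46 mm over the ball, top 80 mm up, 185 mm from the hinge. 0.6 kg with latch (varies); falls back when let go
- latchA (a joint): spring latch on the coupler of fixtureA, m: 0 = shut, prongs under the ball, the arm cannot rise (1.5 mm play); slides only to the arm's left (fixture +y), stop at 0.016; clear of the ball from about 0.011. Spring 3 N shut, 7 N at the stop; springs shut when let go. The ball is fixed, so only the latch moves while the arm is down
- armB (a joint): hold-down arm of fixtureB, rad: 0 = down on the ball, grows as the ball end swings up about fixture +y, stop 1.0; 0.5 lifts that end 90 mm. Bar 30 mm wide along fixture x, top 72 mm up, cross bar 89 mm with two feet over the nest, dark coupler housing 46 x 46 mm over the ball, top 80 mm up, 185 mm from the hinge. 0.6 kg with latch (varies); falls back when let go
- ring_stack: bystander: stack of steel rings standing as one piece, 84 mm diameter, 72 mm high; origin under its centre
- small_ring: bystander: flat steel ring, 52 mm diameter, 7 mm high, lying between the clamps; origin under its centre
- loose_ring: bystander: steel ring, 84 mm outside, 8 mm high, lying flat on the table; origin under its centre
- screwdriver: bystander: screwdriver 190 mm long lying along its x; origin under its middle
- tape: bystander: round orange tape measure, 60 mm diameter, 28 mm high; origin under its centre
- marker: bystander: blue pen 130 mm long, 12 mm thick, lying along its x; origin under its middle

How it is judged:
On the way:
1. the latch of the clamp with the ring is pulled clear of the ball while its arm is still down (value of joint latchA above 0.0095 m and value of joint armA below 0.06 rad), for 0.02 s.
At the end, for the whole second after the job is handed in: the arm of the clamp with the ring is held by the fingers at 0.38 rad or more (front end about 70 mm or more above where it sat), at rest and carried by nothing else; the other arm is down; the ring is within 15 mm of where it lay (value of joint armA above 0.38 rad and contact force between the fingers and armA above 0.8 N and velocity of joint armA between -0.2 and 0.2 rad/s and value of joint armB below 0.05 rad and distance of ring from where it was at the start of the episode below 0.015 m and contact force between armA and ring_stack below 0.3 N and contact force between armA and small_ring below 0.3 N and contact force between armA and loose_ring below 0.3 N and contact force between armA and screwdriver below 0.3 N and contact force between armA and tape below 0.3 N and contact force between armA and marker below 0.3 N); the arm keeps its last pose, push and grip.
It fails at once if the other clamp's arm was opened (value of joint armB above 0.1 rad).
It fails at once if the ring was moved out of its nest (distance of ring from where it was at the start of the episode above 0.02 m).
It fails at once if a bystander was pushed 40 mm or more (distance of any of ring_stack, small_ring, loose_ring, screwdriver, tape, marker from where it was at the start of the episode above 0.04 m).
It also fails if it takes over 35 s, if anything falls off the work surface, if the arm or the gripper's body presses on something with over 40 N, if the wrist force passes 120 N, or if a joint passes its speed limit or range.

### The arm

A 6-joint arm with a two-finger parallel gripper is mounted at the origin on the work surface. World frame = base frame: x ahead of the robot, y to its left, z up, the work surface at z = 0. Lengths are in m, angles in rad, forces in N, time in s.
With the tool pointing down it reaches from about 0.3 to 0.875 m from the base axis. Payload 6.4 kg.
Tool frame: the origin (TCP) lies midway between the tips of the shut fingers; the grasp point (between the pads) lies 19 mm behind it; z points along the fingers, y is the line along which they close (so a half turn about z gives the same grasp; the last joint's range is limited). The gripper opens to 85 mm and grips with 20 to 120 N. Pads are 22 mm wide; open, the fingers measure 114 mm over their backs; the gripper's body (76 mm by 85 mm) begins 54 mm behind the grasp point. The pads swing forward as they close: fully open they stand 13 mm farther back than shut.
Start: joints at [-1.495, 0.181, 1.607, -0, 1.354, -0.206], TCP at [0.16, -0.552, 0.231] pointing down, gripper open.
Joint ranges: [-2.99, 2.99], [-0.89, 2.07], [0.3, 2.58], [-1.14, 4.28], [0, 2.63], [-3.12, 3.12]. Speed limits (rad/s): [2.57, 2.57, 3.01, 3.14, 3.14, 3.14].

### API

Orientations are given as a unit quaternion [w, x, y, z].
In Python, from bench import ctrl gives the robot as it stands.
- The arm moves only by the tool drive_tool, never from a script. Its argument "plan" is a list that holds one entry, the list of rows, each a list of 4 numbers: the shift along the tool's x, y, z scaled (see below), then the turn about the tool's z scaled (see below). In form: [[[x, y, z, roll], ...]]. A call has 1 to 12 rows; each row is the pose to reach, as a shift and turn from the pose commanded when the call began, along the tool's axes at that moment, turning the shorter way round; what a row does not reach only later rows make up. The controller multiplies each number of a shift by 400 mm and each number of a turn by 180 degrees. A row lasts 1/12 s, in which the tool goes at most 41.7 mm and 7.16 degrees, less where a joint would pass 70% of its speed; a pose out of reach is approached as far as the arm can. A call with a number of a shift or a turn outside -1 to 1 is refused whole. A call with a gripper value outside its range is refused whole. "jaw" is the closure, from 0 (fully open) to 1 (shut), set as the call begins (left out, the last holds). The fingers move at their own pace and stop on an object; the grip force is fixed at half the most. Time passes only in rows, so rows that repeat a pose let the fingers close. It gives the time, the measured TCP pose, the force, the opening and the grip force at its end, in the units of the state.
- ctrl.get_obs(): the state, without advancing time (a new reading comes with each control period).
- ctrl.camera(name): name is "scene" or "side" or "wrist"; returns (picture, depth): 384x512x3 uint8, red, green, blue; 384x512 float32, m along the optical axis (not along the pixel's ray), 0 where there is no reading.
- ctrl.camera_info(name): a dict with "camera_matrix" (3x3 intrinsics, pixels), "R" (3x3) and "t" (3): a world point X has camera coordinates R X + t; the wrist camera has in their place "T_tool_cam" (4x4, takes a point from camera to tool coordinates, whose origin is the TCP and whose axes are the flange's). Camera axes: x right, y down, z forward; pixel columns grow to the right and rows downward; lengths in m; the calibration is good to about 2 mm. A picture is of the moment at which its call begins: read the wrist's pose just before it. camera_info takes no time and is no camera call.
- ctrl.hand_in(): hands the job in; it is judged then, once.
The state is a dict: "time_s": time; "q": joint angles; "dq": joint speeds; "joint_efforts": joint torques, N m; "eef_pos": TCP position; "eef_rot": TCP orientation; "wrist_force": force on the tool from outside, world axes, zero at the start; "torque": the same for the moment, N m; "opening": opening from 0.0 (shut) to 1.0 (fully open); "grasp_force": force on a finger pad.
Only numpy, scipy, OpenCV 4.12 (cv2) and the standard library are available. Lean on these libraries where they do the work, as an engineer would, in place of code of your own. Each camera call takes 0.05 s, during which the arm holds its last target. There are 200 camera calls.

## Working session

There is one attempt and no reset: what is moved stays moved. The work goes in short steps, Python scripts to look and compute and a tool call to move; the robot and the scene stay as the last step left them, time stands still between calls to the robot, and variables do not carry over. Pictures are saved under pics/ and viewed, at most 10 in all, crops included, and the job is handed in when it is done.

Besides the shell and the picture viewer there is one more tool, called after "Call:" as name(argument=value, ...) on one line, values as JSON. drive_tool: Moves the arm, as the interface text tells. Its arguments: {"type":"object","properties":{"plan":{"type":"array"},"jaw":{"type":"number"}},"required":["plan"]}

```bash
mkdir -p pics; python3 - <<'E'
from bench import ctrl
import cv2,numpy as np
o=ctrl.get_obs();print({k:np.round(v,3) for k,v in o.items()})
for n in ["scene","side"]:
    p,d=ctrl.camera(n);cv2.imwrite(f"pics/{n}0.png",p[:,:,::-1]);np.savez(f"{n}0.npz",p=p,d=d)
    i=ctrl.camera_info(n);print(n,i)
print(ctrl.camera_info("wrist"))
E
```

```text
{'time_s': np.float64(0.0), 'q': array([-1.495,  0.182,  1.608,  0.   ,  1.354, -0.206]), 'dq': array([-0.001,  0.001, -0.002,  0.   ,  0.   , -0.   ]), 'joint_efforts': array([-2.0000e-03, -4.4488e+01, -3.5133e+01, -0.0000e+00,  9.0000e-03,
        0.0000e+00]), 'eef_pos': array([ 0.16 , -0.552,  0.23 ]), 'eef_rot': array([-0.001,  0.99 ,  0.14 ,  0.   ]), 'wrist_force': array([0.021, 0.113, 0.22 ]), 'torque': array([-0.032,  0.04 , -0.005]), 'grasp_force': np.float64(0.0), 'opening': np.float64(0.997)}
scene {'camera_matrix': array([[459.20909126,   0.        , 261.62122098],
       [  0.        , 459.20909126, 193.89868755],
       [  0.        ,   0.        ,   1.        ]]), 'R': array([[ 4.53236680e-01,  8.91389993e-01, -6.26024250e-04],
       [ 5.50818657e-01, -2.80621611e-01, -7.86034553e-01],
       [-7.00839011e-01,  3.55914865e-01, -6.18182247e-01]]), 't': array([-0.29199368, -0.25005511,  1.60125245])}
side {'camera_matrix': array([[372.53672171,   0.        , 255.67211113],
       [  0.        , 372.53672171, 191.97069184],
       [  0.        ,   0.        ,   1.        ]]), 'R': array([[-0.96220189, -0.27166329,  0.01914623],
       [-0.15843095,  0.501189  , -0.85071101],
       [ 0.22151107, -0.8215891 , -0.52528488]]), 't': array([0.55512647, 0.16579211, 0.90025325])}
{'camera_matrix': array([[326.36021521,   0.        , 254.67322751],
       [  0.        , 326.36021521, 191.58222825],
       [  0.        ,   0.        ,   1.        ]]), 'T_tool_cam': array([[ 5.17623729e-04, -9.64298340e-01, -2.64817757e-01,
         6.73479669e-02],
       [ 9.99999795e-01,  5.98621312e-04, -2.25158293e-04,
         4.58578306e-04],
       [ 3.75645321e-04, -2.64817586e-01,  9.64298452e-01,
        -1.43319562e-01],
       [ 0.00000000e+00,  0.00000000e+00,  0.00000000e+00,
         1.00000000e+00]])}
```

View pics/scene0.png

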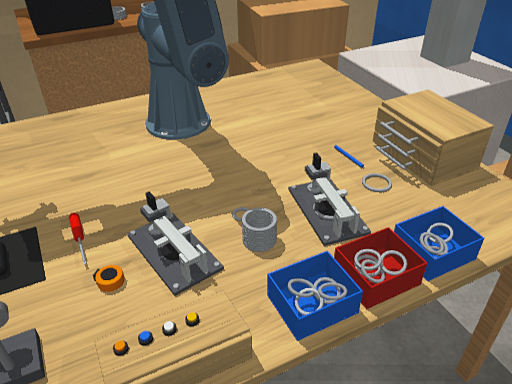

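View pics/side0.png

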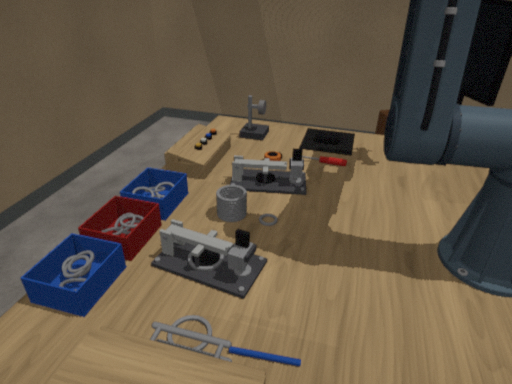

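The near clamp in the side view (fin ~243,238, beside the blue pen) shows a light ring arc round the nest (~205,262). The far one (fin ~297,155) looks empty. I'll measure both and check with an enlarged crop.

```bash
cat > h.py <<'E'
import numpy as np,cv2
from bench import ctrl
def world(n,d):
    i=ctrl.camera_info(n);K=i["camera_matrix"]
    v,u=np.mgrid[:384,:512]
    c=np.stack([(u-K[0,2])/K[0,0]*d,(v-K[1,2])/K[1,1]*d,d],-1)
    return (c-i["t"])@i["R"]
E
python3 - <<'E'
from h import *
for n in ["scene","side"]:
    z=np.load(n+"0.npz");p,d=z["p"],z["d"];W=world(n,d)
    dark=(p.max(-1)<70)&(d>0)&(W[...,2]>.085)&(W[...,2]<.14)&(W[...,0]>.25)&(W[...,0]<.85)
    k,l,s,c=cv2.connectedComponentsWithStats(dark.astype(np.uint8))
    for j in range(1,k):
        if s[j,4]>15:
            q=W[l==j];print(n,"fin",c[j].round(),s[j,4],np.median(q,0).round(3),q.min(0).round(3),q.max(0).round(3))
    # light bar top ~72mm
    b=(p.min(-1)>110)&(abs(W[...,2]-.072)<.006)&(W[...,0]>.3)&(W[...,0]<.95)&(d>0)
    k,l,s,c=cv2.connectedComponentsWithStats(b.astype(np.uint8))
    for j in range(1,k):
        if s[j,4]>60:
            q=W[l==j][:,:2].astype(np.float32);print(n,"bar",c[j].round(),s[j,4],cv2.minAreaRect(q))
    # base plate at 12 mm, dark
    b=(p.max(-1)<90)&(abs(W[...,2]-.012)<.006)&(W[...,0]>.25)&(W[...,0]<.95)&(d>0)
    b=cv2.morphologyEx(b.astype(np.uint8),cv2.MORPH_OPEN,np.ones((2,2)))
    k,l,s,c=cv2.connectedComponentsWithStats(b)
    for j in range(1,k):
        if s[j,4]>300:
            q=W[l==j][:,:2].astype(np.float32);print(n,"plate",c[j].round(),s[j,4],cv2.minAreaRect(q))
p=np.load("side0.npz")["p"][130:300,140:320];p2=np.load("scene0.npz")["p"][140:300,120:380]
a=cv2.resize(p,None,fx=2.2,fy=2.2,interpolation=2);b=cv2.resize(p2,(420,int(160*420/260)),interpolation=2)
c=np.zeros((max(a.shape[0],b.shape[0]),a.shape[1]+b.shape[1],3),np.uint8);c[:a.shape[0],:a.shape[1]]=a;c[:b.shape[0],a.shape[1]:]=b
cv2.imwrite("pics/crop0.png",c[:,:,::-1]);print(c.shape)
E
```

```text
scene fin [317. 161.] 107 [0.561 0.207 0.109] [0.538 0.202 0.087] [0.57  0.219 0.127]
scene fin [151. 201.] 123 [ 0.525 -0.232  0.111] [ 0.502 -0.238  0.086] [ 0.532 -0.223  0.126]
scene bar [334. 197.] 526 ((0.666213870048523, 0.19851452112197876), (0.05446808785200119, 0.17039494216442108), 76.09156799316406)
scene bar [259. 220.] 252 ((0.6555954813957214, -0.012767340987920761), (0.08326290547847748, 0.08017697930335999), 73.25826263427734)
scene bar [177. 239.] 710 ((0.6252428293228149, -0.20834028720855713), (0.1709866225719452, 0.045082852244377136), 5.88370943069458)
scene bar [218. 315.] 103 ((0.8677801489830017, -0.2105463147163391), (0.013581487350165844, 0.08218289166688919), 10.921426773071289)
scene bar [187. 337.] 463 ((0.8937321305274963, -0.29720503091812134), (0.020988672971725464, 0.25132718682289124), 3.4001433849334717)
scene bar [193. 358.] 399 ((0.9349414706230164, -0.28115957975387573), (0.21746133267879486, 0.00912038329988718), 89.62442016601562)
side fin [262. 109.] 47 [ 0.71  -0.56   0.109] [ 0.706 -0.601  0.094] [ 0.727 -0.546  0.134]
side fin [297. 154.] 104 [ 0.51  -0.223  0.105] [ 0.497 -0.234  0.085] [ 0.524 -0.217  0.123]
side fin [242. 238.] 242 [0.547 0.218 0.108] [0.534 0.207 0.085] [0.564 0.223 0.124]
side bar [260. 162.] 257 ((0.6231302618980408, -0.20480570197105408), (0.16580474376678467, 0.0424141027033329), 14.965664863586426)
side bar [197. 237.] 645 ((0.6632067561149597, 0.2026759684085846), (0.041457053273916245, 0.16935673356056213), 81.7982406616211)
side plate [272. 182.] 1040 ((0.5135473012924194, 0.2764182388782501), (0.23496858775615692, 1.0962228775024414), 8.873543739318848)
side plate [210. 270.] 2269 ((0.565559983253479, 0.4902436435222626), (0.26261067390441895, 0.7075707912445068), 12.463798522949219)
side plate [ 81. 297.] 415 ((0.8399914503097534, 0.3700389862060547), (0.19856852293014526, 0.10030681639909744), 51.09014129638672)
(374, 816, 3)
```

View pics/crop0.png

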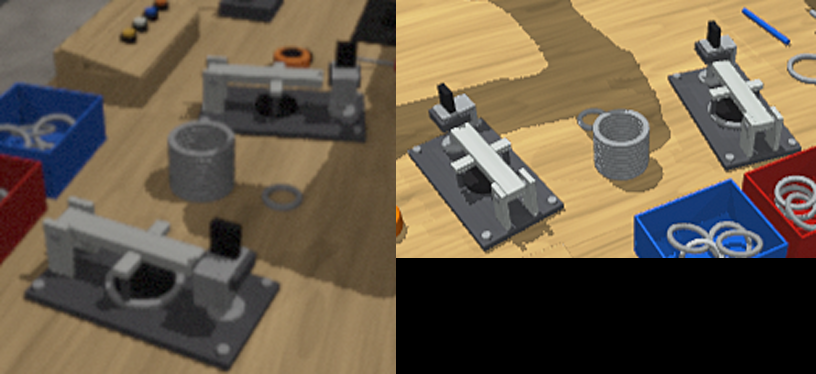

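The crop settles it: the ring is in the +y clamp, so fixtureA has its fin at about (0.552, 0.212), and the −y nest is empty. I'll move the wrist camera over A for an exact pose.

Call:
drive_tool(plan=[[[0.06, -0.06, -0.01, 0], [0.15, -0.15, -0.03, 0], [0.22, -0.23, -0.05, 0], [0.29, -0.3, -0.075, 0], [0.36, -0.37, -0.075, 0], [0.43, -0.44, -0.075, 0], [0.5, -0.52, -0.075, 0], [0.57, -0.59, -0.075, 0], [0.63, -0.66, -0.075, 0], [0.69, -0.72, -0.075, 0], [0.75, -0.78, -0.075, 0]]])

```text
time_s: 1.02
eef_pos: [0.3616, -0.1671, 0.2612]
eef_rot: [0.0, 0.99, 0.141, 0.0]
wrist_force: [0.1, -0.4, 0.1]
opening: 0.997
grasp_force: 0.0
```

Call:
drive_tool(plan=[[[0.07, -0.07, 0, 0.02], [0.14, -0.14, 0, 0.05], [0.21, -0.21, 0, 0.08], [0.28, -0.29, 0, 0.11], [0.35, -0.36, 0, 0.14], [0.42, -0.44, 0, 0.15], [0.49, -0.52, 0, 0.15], [0.56, -0.59, 0, 0.15], [0.62, -0.66, 0, 0.15], [0.68, -0.72, 0, 0.15], [0.73, -0.77, 0, 0.15], [0.73, -0.77, 0, 0.15]]])

```text
time_s: 2.02
eef_pos: [0.5571, 0.2123, 0.2602]
eef_rot: [-0.001, 0.996, -0.093, -0.0]
wrist_force: [-0.9, -1.0, 0.8]
opening: 0.996
grasp_force: 0.0
```

```bash
cat >> h.py <<'E'
from scipy.spatial.transform import Rotation as Rot
def pose():
    o=ctrl.get_obs();w,x,y,z=o["eef_rot"];return o,Rot.from_quat([x,y,z,w]).as_matrix(),np.array(o["eef_pos"])
def wrist():
    o,R,t=pose();p,d=ctrl.camera("wrist");i=ctrl.camera_info("wrist");K=i["camera_matrix"];T=i["T_tool_cam"]
    v,u=np.mgrid[:384,:512];c=np.stack([(u-K[0,2])/K[0,0]*d,(v-K[1,2])/K[1,1]*d,d],-1)
    return p,d,(c@T[:3,:3].T+T[:3,3])@R.T+t
E
python3 - <<'E'
from h import *
p,d,W=wrist();o,R,t=pose();print(o["time_s"],t,R.round(3))
cv2.imwrite("pics/w1.png",p[:,:,::-1]);np.savez("w1.npz",p=p,d=d,W=W)
E
```

```text
2.0667 [0.55616335 0.21012045 0.26010219] [[ 0.983 -0.185 -0.002]
 [-0.185 -0.983 -0.   ]
 [-0.002  0.    -1.   ]]
```

View pics/w1.png

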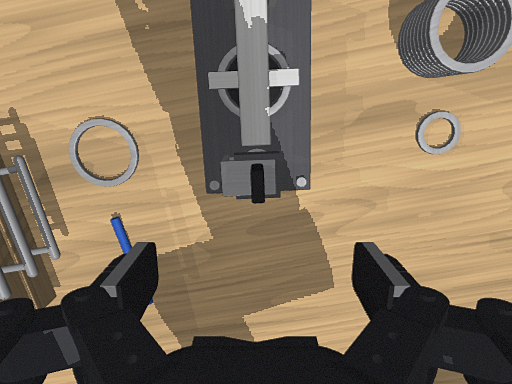

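The wrist view shows A with its ring round the nest (250,80), the fin at (258,182) and the bar nearly vertical in the image. Next I fit the axis and the fin.

```bash
python3 - <<'E'
from h import *
z=np.load("w1.npz");p,d,W=z["p"],z["d"],z["W"]
u=np.mgrid[:384,:512][1];v=np.mgrid[:384,:512][0]
roi=(u>180)&(u<330)&(v<215)&(d>0)
f=roi&(p.max(-1)<60)&(W[...,2]>.09)&(W[...,2]<.135)&(v>150)
q=W[f];print("fin",len(q),q.min(0).round(4),q.max(0).round(4))
top=q[q[:,2]>.119];r=cv2.minAreaRect(top[:,:2].astype(np.float32));print("fintop",len(top),r,top.mean(0))
# bar: midline of width per row, top ~72mm
b=roi&(abs(W[...,2]-.072)<.005)&(v<140)
P=[]
for row in range(5,140,3):
    if 62<row<100: continue
    x=W[row][b[row]]
    if len(x)>15:
        P.append((x[0,:2]+x[-1,:2])/2)
P=np.array(P,np.float32);l=cv2.fitLine(P,cv2.DIST_HUBER,0,.01,.01).ravel();print("bar yaw",np.arctan(l[1]/l[0]),l,len(P))
# housing top 80mm
h=roi&(abs(W[...,2]-.080)<.003)&(v>145);q=W[h];print("housing",len(q),cv2.minAreaRect(q[:,:2].astype(np.float32)))
# plate 
h=roi&(abs(W[...,2]-.012)<.004)&(p.max(-1)<110)
h=cv2.morphologyEx(h.astype(np.uint8),cv2.MORPH_OPEN,np.ones((3,3)))>0
q=W[h];print("plate",len(q),cv2.minAreaRect(q[:,:2].astype(np.float32)))
rg=roi&(abs(W[...,2]-.020)<.004)&(p.min(-1)>110)&(v<130);print("ring",rg.sum(),W[rg].mean(0),cv2.minEnclosingCircle(W[rg][:,:2].astype(np.float32)))
E
```

```text
fin 502 [0.5368 0.2034 0.0926] [0.5672 0.2183 0.1265]
fintop 432 ((0.5520158410072327, 0.21099916100502014), (0.0118684321641922, 0.029453791677951813), 81.45140075683594) [0.55249703 0.21087873 0.12437841]
bar yaw -0.14371972 [ 0.98969007 -0.14322546  0.65376556  0.19638695] 33
housing 548 ((0.5524634718894958, 0.21730026602745056), (0.05814317986369133, 0.04651602357625961), 81.91864776611328)
plate 11756 ((0.6237058639526367, 0.20091724395751953), (0.13020853698253632, 0.21545542776584625), 81.86937713623047)
ring 673 [0.6453842  0.19432728 0.02059888] ((0.6455847024917603, 0.19719582796096802), 0.041533686220645905)
```

The fit agrees throughout:
- Fin top is at z 0.124 and measures 11.9×29.5 mm, centred at (0.552, 0.211). The bar line passes through the same point.
- Plate is 130 mm wide.
- Ring radius is 41.5 mm.
- Yaw is −0.143.

Now I descend to just above the fin with the roll trimmed.

Call:
drive_tool(plan=[[[-0.01, 0, 0.05, -0.014], [-0.01, 0, 0.12, -0.014], [-0.01, 0, 0.2, -0.014], [-0.01, 0, 0.26, -0.014], [-0.01, 0, 0.29, -0.014], [-0.01, 0, 0.3, -0.014], [-0.01, 0, 0.3, -0.014], [-0.01, 0, 0.3, -0.014], [-0.01, 0, 0.3, -0.014]]], jaw=0)

```text
time_s: 2.82
eef_pos: [0.5536, 0.2086, 0.1434]
eef_rot: [-0.0, 0.997, -0.073, 0.002]
wrist_force: [-0.7, 0.2, 0.5]
opening: 1.004
grasp_force: 0.0
```

```bash
cat > off.py <<'E'
from h import *
o,R,t=pose();yaw=-.143;F=np.array([[np.cos(yaw),-np.sin(yaw),0],[np.sin(yaw),np.cos(yaw),0],[0,0,1]])
fin=np.array([.552,.211,.108])
print("yaw err",np.arctan2(R[1,0],R[0,0])-yaw,"pos in fixture mm",(F.T@(t-fin)*1000).round(1),"to TCP z .091, units",(R.T@(np.array([.552,.211,.091])-t)/.4).round(4),o["time_s"],o["wrist_force"].round(1),o["opening"],o["grasp_force"])
E
python3 off.py
```

```text
yaw err -0.002666269009177602 pos in fixture mm [ 1.9 -2.1 35.4] to TCP z .091, units [-0.0052 -0.0052  0.1309] 2.8167 [-0.7  0.2  0.5] 1.0035521473370954 0.0
```

Call:
drive_tool(plan=[[[-0.005, -0.005, 0.02, 0], [-0.005, -0.005, 0.05, 0], [-0.005, -0.005, 0.08, 0], [-0.005, -0.005, 0.11, 0], [-0.005, -0.005, 0.125, 0], [-0.005, -0.005, 0.125, 0], [-0.005, -0.005, 0.125, 0]]])

```text
time_s: 3.4
eef_pos: [0.55, 0.2108, 0.0904]
eef_rot: [0.0, 0.997, -0.073, -0.001]
wrist_force: [-0.0, 0.3, 0.2]
opening: 0.997
grasp_force: 0.0
```

```bash
python3 off.py; python3 - <<'E'
from h import *
p,d,W=wrist();cv2.imwrite("pics/w2.png",p[:,:,::-1])
E
```

```text
yaw err -0.002420252340342377 pos in fixture mm [ -1.9  -0.5 -17.6] to TCP z .091, units [ 0.0048 -0.0013 -0.0016] 3.4 [-0.   0.3  0.2] 0.9965234381585757 0.0
```

View pics/w2.png

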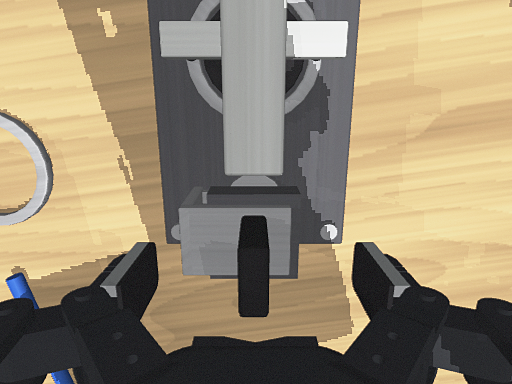

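The fin (column ~254) is centred between the open pads (~155 and ~355). Closing.

Call:
drive_tool(plan=[[[0.003, 0, 0, 0], [0.003, 0, 0, 0], [0.003, 0, 0, 0], [0.003, 0, 0, 0], [0.003, 0, 0, 0], [0.003, 0, 0, 0], [0.003, 0, 0, 0], [0.003, 0, 0, 0], [0.003, 0, 0, 0], [0.003, 0, 0, 0], [0.003, 0, 0, 0], [0.003, 0, 0, 0]]], jaw=1)

```text
time_s: 4.45
eef_pos: [0.5518, 0.211, 0.0916]
eef_rot: [-0.0, 0.997, -0.073, 0.0]
wrist_force: [-0.3, 2.0, 3.8]
opening: 0.131
grasp_force: 59.2
```

```bash
python3 off.py
```

```text
yaw err -0.002288253469748841 pos in fixture mm [ -0.2   0.  -16.4] to TCP z .091, units [0.0004 0.     0.0014] 4.45 [-0.3  2.   3.8] 0.13094761036345684 59.19885814189911
```

Gripped: opening is about 11 mm at 59 N. Now I pull the latch 14 mm to fixture +y, which is tool −y.

Call:
drive_tool(plan=[[[0, -0.008, 0, 0], [0, -0.016, 0, 0], [0, -0.024, 0, 0], [0, -0.031, 0, 0], [0, -0.035, 0, 0], [0, -0.035, 0, 0], [0, -0.035, 0, 0], [0, -0.035, 0, 0]]])

```text
time_s: 5.12
eef_pos: [0.5536, 0.2228, 0.0915]
eef_rot: [0.002, 0.997, -0.073, -0.0]
wrist_force: [-3.4, -6.0, 8.4]
opening: 0.13
grasp_force: 59.7
```

```bash
python3 off.py; python3 - <<'E'
from h import *
p,d,W=wrist();cv2.imwrite("pics/w3.png",p[:,:,::-1])
E
```

```text
yaw err -0.0024730980980108286 pos in fixture mm [ -0.1  11.9 -16.5] to TCP z .091, units [0.0004 0.0298 0.0015] 5.1167 [-3.4 -6.   8.4] 0.12964277116705736 59.72847819328308
```

View pics/w3.png

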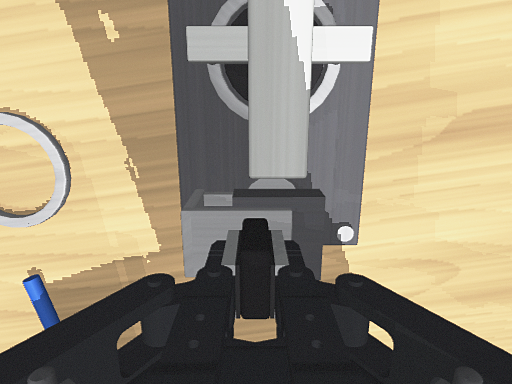

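The fin, with the latch plate, has slid left of the housing by about 12 mm, and it is firmly held. I'll add 2 mm of margin and then start lifting along the arc in fixture x and z.

```bash
python3 - <<'E'
import numpy as np
for th in np.arange(.05,.65,.05):
    dx=-185*np.cos(th)+44*np.sin(th)+185;dz=44*np.cos(th)+185*np.sin(th)-44
    print(round(th,2),(dx/400).round(4),(-dz/400).round(4))
E
```

```text
0.05 0.0061 -0.023
0.1 0.0133 -0.0456
0.15 0.0216 -0.0679
0.2 0.0311 -0.0897
0.25 0.0416 -0.111
0.3 0.0532 -0.1318
0.35 0.0658 -0.1519
0.4 0.0793 -0.1714
0.45 0.0939 -0.1902
0.5 0.1094 -0.2083
0.55 0.1257 -0.2255
0.6 0.1429 -0.2419
```

Call:
drive_tool(plan=[[[0, -0.003, 0, 0], [0, -0.005, 0, 0], [0, -0.005, 0, 0], [0, -0.005, 0, 0]]])

```text
time_s: 5.5
eef_pos: [0.5539, 0.2246, 0.0915]
eef_rot: [0.002, 0.997, -0.073, -0.0]
wrist_force: [-3.8, -6.2, 6.5]
opening: 0.131
grasp_force: 59.7
```

Next comes a first small lift to θ≈0.15, checking the forces.

Call:
drive_tool(plan=[[[0.003, 0, -0.0115, 0], [0.006, 0, -0.023, 0], [0.01, 0, -0.034, 0], [0.0133, 0, -0.0456, 0], [0.017, 0, -0.057, 0], [0.0216, 0, -0.068, 0], [0.0216, 0, -0.068, 0], [0.0216, 0, -0.068, 0]]])

```text
time_s: 6.17
eef_pos: [0.561, 0.2227, 0.116]
eef_rot: [0.002, 0.997, -0.073, -0.002]
wrist_force: [1.5, -6.2, -7.2]
opening: 0.129
grasp_force: 58.4
```

```bash
python3 off.py
```

```text
yaw err -0.003123354890460145 pos in fixture mm [ 7.2 12.8  8. ] to TCP z .091, units [-0.0177  0.0319  0.0627] 6.1667 [ 1.5 -6.2 -7.2] 0.12874080541375107 58.42594563961029
```

It came free: up about 25 mm with only 7 N of load. I carry on along the arc to θ≈0.58.

Call:
drive_tool(plan=[[[0.0095, 0, -0.022, 0], [0.02, 0, -0.043, 0], [0.032, 0, -0.064, 0], [0.044, 0, -0.084, 0], [0.058, 0, -0.1035, 0], [0.072, 0, -0.122, 0], [0.088, 0, -0.14, 0], [0.104, 0, -0.1575, 0], [0.1145, 0, -0.168, 0], [0.1145, 0, -0.168, 0], [0.1145, 0, -0.168, 0], [0.1145, 0, -0.168, 0]]])

```text
time_s: 7.17
eef_pos: [0.6058, 0.2162, 0.1829]
eef_rot: [0.002, 0.997, -0.073, -0.003]
wrist_force: [-2.9, -6.4, -2.7]
opening: 0.13
grasp_force: 59.4
```

```bash
python3 off.py; python3 - <<'E'
from h import *
p,d=ctrl.camera("side");cv2.imwrite("pics/s4.png",cv2.resize(p[100:384,60:340],None,fx=2,fy=2,interpolation=2)[:,:,::-1])
W=world("side",d);np.savez("s4.npz",p=p,d=d)
E
```

```text
yaw err -0.003358448646863438 pos in fixture mm [52.5 12.8 74.9] to TCP z .091, units [-0.1298  0.0312  0.2307] 7.1667 [-2.9 -6.4 -2.7] 0.12980002242895122 59.3855220079422
```

View pics/s4.png

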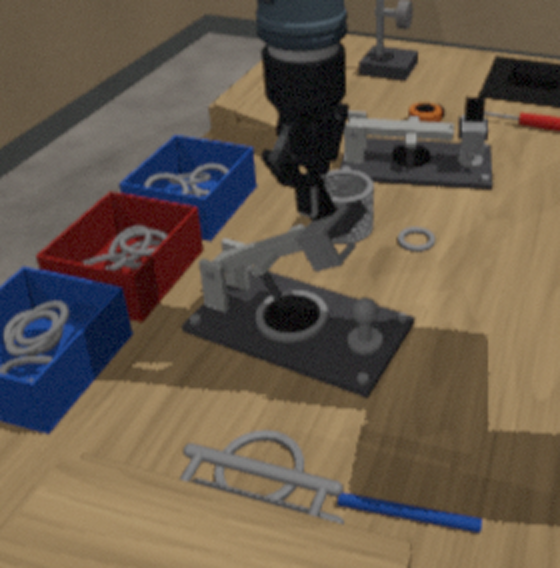

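The arm is raised with its fin in the gripper, the ball stud is bare at about (365,330) in the crop, and the ring is still in its nest (290,315). Clamp B is shut and the bystanders are in place. The fin rise of 91 mm puts θ at about 0.56. I let it settle, then hand in.

Call:
drive_tool(plan=[[[0, 0, 0, 0], [0, 0, 0, 0], [0, 0, 0, 0], [0, 0, 0, 0], [0, 0, 0, 0], [0, 0, 0, 0]]])

```text
time_s: 7.72
eef_pos: [0.6058, 0.2162, 0.1829]
eef_rot: [0.002, 0.997, -0.073, -0.003]
wrist_force: [-3.0, -5.4, -4.5]
opening: 0.129
grasp_force: 59.4
```

```bash
python3 - <<'E'
from h import *
o,R,t=pose();print(t.round(4),o["grasp_force"],abs(o["dq"]).max())
if t[2]>.175 and o["grasp_force"]>30: print(ctrl.hand_in())
E
```

```text
[0.6058 0.2162 0.1829] 59.37892019748688 0.0011822007273962136
the job is handed in; nothing more can be done
None
```

I unlatched the clamp with the ring and handed in with its arm held steady in the gripper, its front end about 98 mm up (arm angle about 0.56 rad, worked out from the fin's rise); the ring was still in its nest, the other clamp shut and nothing else visibly disturbed.

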